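# Balance-check two rocker beams on knife edges

## Task

Set the two long rocker beams on the balancing stand, one on each knife edge with its V saddle over the edge, and let go of both to see which one tips. Take the one that tips off and stand it on its feet in the white reject tray; leave the one that stays level balancing on its edge.

Things in the scene. Friction and masses are not known exactly. Their poses are not given: they have to be found in the camera images.
- beam_a: long rocker beam: aluminium bar 140 (x) x 26 (y) x 14 mm on two dark end feet 50 mm tall; bar top 64 mm above origin. Middle 44 mm is 40 mm wide (y): grip there, closing along y. Below it a V saddle, mouth down 22 mm wide, point of the V at the bar's underside. 0.4-0.6 kg. Origin: centre of the underside, z up. Starts on its feet. This or the other beam (not visible which) is up to 20 mm off-centre in weight
- beam_b: the other long rocker beam, the same in looks, size, origin and axes as beam_a: bar along x, 140 mm; middle 40 mm wide along y, to be gripped there; bar from 50 to 64 mm above the origin; V saddle below the middle. Either beam may be the one whose weight lies off its middle; only balancing shows it
- stand: fixed grey plate 210 (x) x 180 (y) x 10 mm, origin centre of underside, z up; two upright knife edges centred at x = -65 and +65 mm, y = 0, each 26 mm long along x, 3 mm thick, top at z = 76.5. A beam on one lies along stand y, its origin at z = 28 when level; the V self-centres from 8 mm off. In 3 s a true beam settles within 6 deg, an off-centre one rests tipped 17 deg, a foot on the plate.
- tray: white open reject tray fixed on the bench, 200 (x) x 140 (y) x 30 mm high, walls and floor 4 mm thick. Origin: centre of its underside; z up.
Mind the look-alikes: they are no part of the job. Leave any brown or pink look-alike of the beam_a alone.

How it is judged:
By the outcome, as a careful person would: the job done as asked, in the order asked, and still so for the second after the job is handed in, with the robot touching nothing.
It also fails if it takes over 72 s, if anything falls off the work surface, if the arm or the gripper's body presses on something with over 40 N, if the wrist force passes 120 N, or if a joint passes its speed limit or range.

## Robot

A 6-joint arm with a two-finger parallel gripper is mounted at the origin on the work surface. World frame = base frame: x ahead of the robot, y to its left, z up, the work surface at z = 0. Lengths are in m, angles in rad, forces in N, time in s.
With the tool pointing down it reaches from about 0.425 to 0.95 m from the base axis. Payload 3.5 kg.
Tool frame: the origin (TCP) lies on the centre line of the jaws, within the pads' length; the fingertips stand 14 mm ahead of it and the grasp point (between the pads) lies 5 mm behind it (ctrl.finger_overhang is the distance from the TCP to the fingertips, in m); z points along the fingers, y is the line along which they close (so a half turn about z gives the same grasp; the last joint's range is limited). The gripper opens to 85 mm and grips with 20 to 120 N. Pads are 22 mm wide; open, the fingers measure 114 mm over their backs; the gripper's body (76 mm by 85 mm) begins 54 mm behind the grasp point. The pads swing forward as they close: fully open they stand 13 mm farther back than shut.
Start: joints at [1.085, 0.286, 1.577, -0, 1.279, -0.15], TCP at [0.222, 0.637, 0.245] pointing down, gripper open.
Joint ranges: [-2.77, 2.77], [-0.9, 2.22], [0.21, 2.48], [-1.53, 4.67], [0.24, 2.81], [-2.84, 2.84]. Speed limits (rad/s): [2.79, 2.79, 3.14, 3.14, 3.14, 3.14].

## Interface

Orientations are given as a unit quaternion [x, y, z, w].
In Python, from plant import ctrl gives the robot as it stands.
- The arm moves only by the tool send_rows, never from a script. Its argument "moves" is text: rows parted by semicolons, each of 7 numbers parted by spaces: the turn, a rotation vector about the tool's x, y, z in units of 360 degrees (1.0 is 360 degrees), then the shift along the tool's x, y, z in units of 20 cm (1.0 is 20 cm), then the gripper's target within -1 to 1 (fully open at 1, half-way at 0, shut at -1). A call has 1 to 12 rows; each row is the pose to reach, as a shift and turn from the pose commanded when the call began, along the tool's axes at that moment, turning the shorter way round; what a row does not reach only later rows make up. A row lasts 1/8 s, in which the tool goes at most 62.5 mm and 10.7 degrees, less where a joint would pass 70% of its speed; a pose out of reach is approached as far as the arm can. A call with a number of a shift or a turn outside -1 to 1 is refused whole. A call with a gripper value outside its range is refused whole. The fingers move at their own pace and stop on an object; "newtons" is the grip in N (left out, the last holds). Time passes only in rows, so rows that repeat a pose let the fingers close. It gives the time, the measured TCP pose, the force, the opening and the grip force at its end, in the units of the state.
- ctrl.get_state(): the state, without advancing time (a new reading comes with each control period).
- ctrl.read_camera(name): name is "scene" or "top" or "wrist"; returns a dict with "image" (400x640x3 uint8, red, green, blue), "fovy" (degrees; the focal length in pixels is half the picture's height over the tangent of half this angle, whatever the lens; pixels are square), "cx", "cy" (the principal point, pixels), "distortion" ([k1, k2, p1, p2, k3] as OpenCV has them; the pictures are not rectified), "extrinsics" (4x4, takes a point from camera to world coordinates). Camera axes: x right, y up, looking along -z (the intrinsics and any distortion apply to the point x, -y, -z); pixel columns grow to the right and rows downward; lengths in m; the calibration is good to about 2 mm. A picture is of the moment at which its call begins. There is no depth.
- ctrl.sign_off(): hands the job in; it is judged then, once.
The state is a dict: "time": time; "qpos": joint angles; "dq": joint speeds; "joint_efforts": joint torques, N m; "eef_pos": TCP position; "tcp_rot": TCP orientation; "contact_force": force on the tool from outside, world axes, zero at the start; "wrist_torque": the same for the moment, N m; "opening": opening from 0.0 (shut) to 1.0 (fully open); "finger_force": force on a finger pad.
Only numpy, scipy, OpenCV 4.12 (cv2) and the standard library are available. Lean on these libraries where they do the work, as an engineer would, in place of code of your own. Each camera call takes 0.05 s, during which the arm holds its last target. There are 200 camera calls.

## Working session

There is one attempt and no reset: what is moved stays moved. The work goes in short steps, Python scripts to look and compute and a tool call to move; the robot and the scene stay as the last step left them, time stands still between calls to the robot, and variables do not carry over. Pictures are saved under pics/ and viewed, at most 10 in all, crops included, and the job is handed in when it is done.

Besides the shell and the picture viewer there is one more tool, called as name(argument=value, ...), one argument or row to a line, values as JSON. send_rows: Moves the arm, as the interface text tells. Its arguments: {"type":"object","properties":{"moves":{"type":"string"},"newtons":{"type":"number"}},"required":["moves"]}

```bash
mkdir -p pics; ls; python3 - <<'E'
from plant import ctrl
import cv2,numpy as np
s=ctrl.get_state();print(s['time'],s['eef_pos'],s['tcp_rot'],s['opening'])
for n in['top','scene']:
    r=ctrl.read_camera(n);cv2.imwrite(f'pics/{n}0.png',r['image'][:,:,::-1]);print(n,r['fovy'],r['cx'],r['cy'],r['distortion'],np.round(r['extrinsics'],3).tolist())
E
```

```text
pics
0.0 [0.22210511 0.63674287 0.24393055] [ 1.67099284e-01  9.85939349e-01 -1.14128123e-03 -3.56670842e-04] 0.9982566683195225
top 57.96634320558242 311.3994962701826 199.40001767656116 [0.01675935 0.         0.         0.         0.        ] [[-0.115, 0.973, -0.199, 0.282], [-0.993, -0.113, 0.021, -0.015], [-0.002, 0.2, 0.98, 1.128], [0.0, 0.0, 0.0, 1.0]]
scene 55.31690136008122 316.0252258931578 193.76795090205482 [0.01196848 0.         0.         0.         0.        ] [[-0.465, -0.69, 0.555, 1.138], [0.885, -0.364, 0.29, 0.284], [0.002, 0.626, 0.78, 0.909], [0.0, 0.0, 0.0, 1.0]]
```

View pics/top0.png

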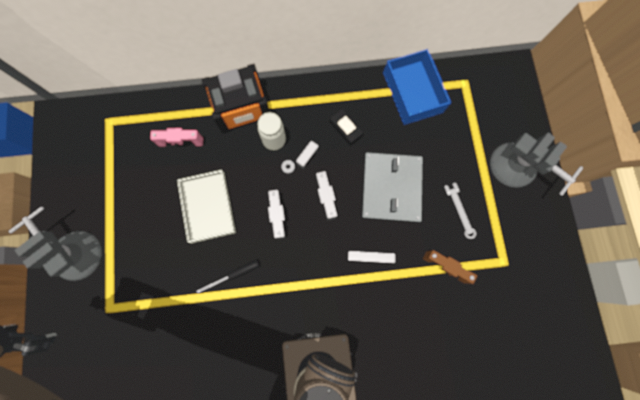

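View pics/scene0.png

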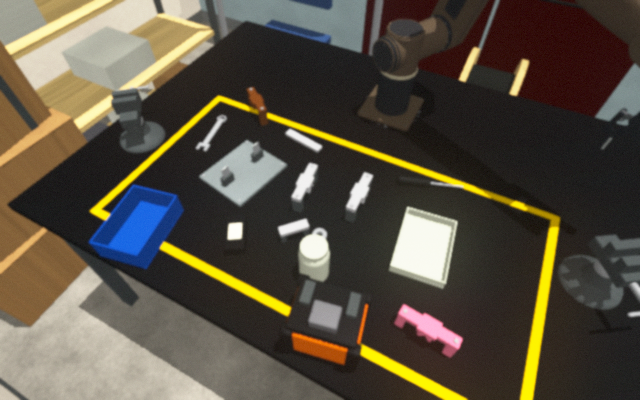

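The top view shows two candidate beams at (277,214) and (326,195), both grey-white with a widened middle. The stand is at (393,187), with its edges at (395,163) and (393,205), and the tray is at (206,206). Things that could be mistaken for a beam: the plain bar at (372,257), the small bar at (308,153), the pink one at (176,136) and the brown one at (450,266).

```bash
cat > h.py <<'E'
from plant import ctrl
import cv2,numpy as np
from scipy.spatial.transform import Rotation as R
def cam(n): 
    r=ctrl.read_camera(n); f=200/np.tan(np.radians(r['fovy'])/2)
    r['K']=np.array([[f,0,r['cx']],[0,f,r['cy']],[0,0,1]]);r['D']=np.array(r['distortion'],float);return r
def world(r,uv,z):
    p=cv2.undistortPoints(np.array(uv,float).reshape(-1,1,2),r['K'],r['D'])[:,0]
    E=np.array(r['extrinsics']);d=np.c_[p[:,0],-p[:,1],-np.ones(len(p))]@E[:3,:3].T;o=E[:3,3]
    return o+d*((z-o[2])/d[:,2])[:,None]
def pix(r,P):
    E=np.array(r['extrinsics']);q=(np.array(P,float).reshape(-1,3)-E[:3,3])@E[:3,:3];q[:,1:]*=-1
    return cv2.projectPoints(q,np.zeros(3),np.zeros(3),r['K'],r['D'])[0][:,0]
def rows(xyz,yaw):
    "full shift (tool axes, 20cm) and turn (rev) to TCP xyz pointing down, tool y at world angle yaw (mod pi)"
    s=ctrl.get_state();T=R.from_quat(s['tcp_rot']);best=None
    for k in(0,np.pi):
        y=yaw+k;Y=np.array([np.cos(y),np.sin(y),0]);Z=np.array([0,0,-1.]);X=np.cross(Y,Z)
        v=(T.inv()*R.from_matrix(np.c_[X,Y,Z])).as_rotvec()/2/np.pi
        if best is None or np.linalg.norm(v)<np.linalg.norm(best):best=v
    return np.round(best,4),np.round(T.inv().apply(np.array(xyz)-s['eef_pos'])/.2,4)
E
python3 - <<'E'
from h import *
r=cam('top');im=r['image'].astype(int);
g=im.min(2);out={}
for n,(u,v),z,t,w in[('b1',(277,214),.064,150,45),('b2',(326,195),.064,150,45),('stand',(393,187),.01,90,60),('tray',(206,206),.03,150,60)]:
    m=(g>t).astype(np.uint8);k,l=cv2.connectedComponents(m)
    L=l[v-3:v+4,u-3:u+4];L=np.bincount(L[L>0]).argmax()
    c=max(cv2.findContours((l==L).astype(np.uint8),0,2)[0],key=cv2.contourArea)[:,0]
    W=world(r,c,z)[:,:2].astype(np.float32)
    a=cv2.minAreaRect(W);print(n,a, cv2.boundingRect(c))
    print(np.round(cv2.boxPoints(a),3).tolist())
K=world(r,[(395,163),(393,205)],.0765);print(K)
c=cv2.resize(r['image'][130:250,170:430],None,fx=3,fy=3,interpolation=2);cv2.imwrite('pics/c1.png',c[:,:,::-1])
E
```

```text
b1 ((0.468110054731369, 0.07258652150630951), (0.1440298855304718, 0.044116079807281494), 2.3185601234436035) (268, 190, 17, 48)
[[0.39500001072883606, 0.09200000017881393], [0.3970000147819519, 0.04800000041723251], [0.5410000085830688, 0.05299999937415123], [0.5389999747276306, 0.09799999743700027]]
b2 ((0.5084173679351807, -0.08351980149745941), (0.14351429045200348, 0.04414760693907738), 6.9221038818359375) (316, 171, 21, 47)
[[0.4350000023841858, -0.07000000029802322], [0.4399999976158142, -0.11400000005960464], [0.5820000171661377, -0.09700000286102295], [0.5770000219345093, -0.05299999937415123]]
stand ((0.5218069553375244, -0.3000742793083191), (0.18583182990550995, 0.21618597209453583), 79.06586456298828) (362, 152, 61, 70)
[[0.39800000190734863, -0.3709999918937683], [0.6100000143051147, -0.41200000047683716], [0.6460000276565552, -0.2290000021457672], [0.43299999833106995, -0.18799999356269836]]
tray ((0.5239846110343933, 0.2901970148086548), (0.20452365279197693, 0.1436222940683365), 6.556130409240723) (178, 170, 56, 73)
[[0.414000004529953, 0.3499999940395355], [0.4309999942779541, 0.2070000022649765], [0.6340000033378601, 0.23100000619888306], [0.6169999837875366, 0.37299999594688416]]
[[ 0.57756283 -0.30205458  0.0765    ]
 [ 0.45028053 -0.27543411  0.0765    ]]
```

View pics/c1.png

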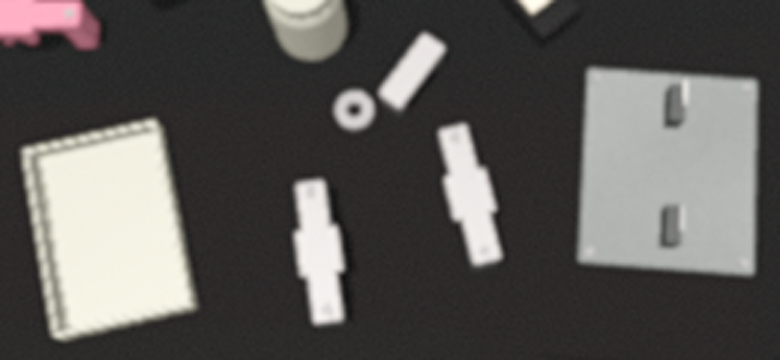

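The crop confirms the beams: two bars with a wide middle at crop (320,252) and (470,195), i.e. (277,214) and (327,195) in the full picture. The knife edges are at crop (680,100) and (677,225). Next I'll go above the first beam.

```bash
python3 -c "
from h import *
print(rows([.468,.0726,.2],np.radians(92.3)))"
```

```text
(array([-0.0003, -0.0001, -0.0598]), array([-2.0902, -2.2583,  0.2248]))
```

send_rows(
  moves="0 0 0 -1 -1 0.1 1;0 0 0 -1 -1 0.1 1;0 0 0 -1 -1 0.1 1;0 0 0 -1 -1 0.1 1;0 0 0 -1 -1 0.1 1",
)

```text
time: 0.78
eef_pos: [0.3459, 0.38, 0.2247]
tcp_rot: [0.168, 0.986, -0.0, -0.0]
contact_force: [0.1, 0.1, 0.8]
opening: 1.0
finger_force: 0.0
```

send_rows(
  moves="0 0 -0.06 -1 -1 0.12 1;0 0 -0.06 -1 -1 0.12 1;0 0 -0.06 -1 -1 0.12 1;0 0 -0.06 -1 -1 0.12 1;0 0 -0.06 -1 -1 0.12 1;0 0 -0.06 -1 -1 0.12 1",
)

```text
time: 1.52
eef_pos: [0.469, 0.1252, 0.2008]
tcp_rot: [-0.018, 1.0, -0.0, -0.0]
contact_force: [-0.1, 0.8, 0.1]
opening: 1.0
finger_force: 0.0
```

```bash
python3 -c "
from h import *
print(rows([.468,.0726,.2],np.radians(92.3)),ctrl.get_state()['eef_pos'])"
```

```text
(array([-0.0001, -0.0001, -0.0007]), array([ 0.0145, -0.2624,  0.0043])) [0.4690181  0.12515935 0.20084724]
```

send_rows(
  moves="0 0 0 0.015 -0.26 0 1;0 0 0 0.015 -0.26 0 1;0 0 0 0.015 -0.26 0 1",
)

```text
time: 1.9
eef_pos: [0.4671, 0.0766, 0.2013]
tcp_rot: [-0.021, 1.0, 0.0, -0.0]
contact_force: [-0.6, 0.9, -0.3]
opening: 1.0
finger_force: 0.0
```

```bash
cat >> h.py <<'E'
def blob(r,uv,z,t):
    m=(r['image'].min(2)>t).astype(np.uint8);l=cv2.connectedComponents(m)[1]
    u,v=np.int32(uv);L=l[max(v-4,0):v+5,max(u-4,0):u+5];L=np.bincount(L[L>0]).argmax()
    c=max(cv2.findContours((l==L).astype(np.uint8),0,2)[0],key=cv2.contourArea)[:,0]
    W=world(r,c,z)[:,:2].astype(np.float32);return cv2.minAreaRect(W),cv2.boundingRect(c)
E
python3 - <<'E'
from h import *
r=cam('wrist');cv2.imwrite('pics/w1.png',r['image'][:,:,::-1])
P=pix(r,[[.468,.0726,.064],[.398,.07,.064],[.538,.075,.064]]);print(P)
try: print(blob(r,P[0],.064,150))
except Exception as e:print(e)
E
```

```text
[[316.9827136  193.91030761]
 [316.99131746 115.81315624]
 [316.7770611  262.11763734]]
(((0.43548887968063354, 0.08244966715574265), (0.07396893203258514, 0.020524926483631134), 2.4072957038879395), (318, 117, 23, 83))
```

View pics/w1.png

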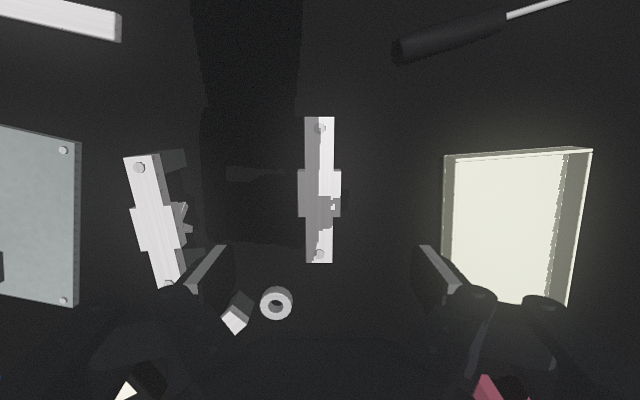

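The wrist view shows beam 1 with its middle at about (319,193) and its ends at rows 117 and 263. That is 2 mm to +y of my estimate. Beam 2 is at (155,220) and the tray is to the right. I'll descend and grip.

```bash
python3 -c "
from h import *
print(rows([.468,.0744,.052],np.radians(92)),ctrl.get_state()['eef_pos'])"
```

```text
(array([ 0.0001, -0.    ,  0.0012]), array([-0.0042, -0.0129,  0.7465])) [0.46708215 0.0768683  0.20129204]
```

send_rows(
  moves="0 0 0 0.004 -0.012 0.4 1;0 0 0 0.004 -0.012 0.65 1;0 0 0 0.004 -0.012 0.745 1;0 0 0 0.004 -0.012 0.745 1;0 0 0 0.004 -0.012 0.745 -1;0 0 0 0.004 -0.012 0.745 -1;0 0 0 0.004 -0.012 0.745 -1;0 0 0 0.004 -0.012 0.745 -1;0 0 0 0.004 -0.012 0.745 -1;0 0 0 0.004 -0.012 0.745 -1",
  newtons=60,
)

```text
time: 3.2
eef_pos: [0.4682, 0.0733, 0.0542]
tcp_rot: [-0.021, 1.0, 0.0, 0.002]
contact_force: [-1.0, 0.8, 6.4]
opening: 0.454
finger_force: 62.4
```

send_rows(
  moves="0 0 0 0 0 -0.25 -1;0 0 0 0 0 -0.5 -1;0 0 0 0 -0.2 -0.7 -1;0 0 0.03 0 -0.4 -0.7 -1;0 0 0.06 0 -0.6 -0.7 -1;0 0 0.09 0 -0.8 -0.7 -1;0 0 0.12 0 -0.9 -0.7 -1;0 0 0.15 0 -0.9 -0.7 -1;0 0 0.17 0 -0.9 -0.7 -1;0 0 0.17 0 -0.9 -0.7 -1",
)

```text
time: 4.45
eef_pos: [0.4729, -0.1061, 0.1908]
tcp_rot: [0.491, 0.871, -0.0, -0.002]
contact_force: [-0.4, 0.2, -4.5]
opening: 0.458
finger_force: 63.3
```

```bash
python3 -c "
from h import *
print(rows([.458,-.288,.17],np.radians(-10.9)),ctrl.get_state()['eef_pos'])"
```

```text
(array([-0.0004, -0.0003,  0.117 ]), array([-0.7393, -0.5348,  0.1031])) [ 0.47289141 -0.10614298  0.19083556]
```

send_rows(
  moves="0 0 0.03 -0.25 -0.2 0.05 -1;0 0 0.06 -0.5 -0.4 0.05 -1;0 0 0.09 -0.74 -0.535 0.05 -1;0 0 0.117 -0.74 -0.535 0.05 -1;0 0 0.117 -0.74 -0.535 0.05 -1;0 0 0.117 -0.74 -0.535 0.05 -1",
)

```text
time: 5.2
eef_pos: [0.4588, -0.2876, 0.1816]
tcp_rot: [0.77, 0.638, -0.0, -0.001]
contact_force: [-0.2, -0.2, -5.1]
opening: 0.456
finger_force: 63.3
```

```bash
python3 - <<'E'
from h import *
s=ctrl.get_state();print(s['eef_pos'],s['wrist_torque'])
r=cam('top');P=pix(r,[[.458,-.288,.0765],[.586,-.312,.0765]]);print(P,ctrl.get_state()['eef_pos'])
w=cam('wrist');print(pix(w,[[.458,-.288,.0765],[.586,-.312,.0765]]))
a=cv2.resize(r['image'][130:240,330:460],None,fx=4,fy=4);b=w['image'];c=np.zeros((800,800,3),np.uint8)
c=np.zeros((600,800,3),np.uint8);b=cv2.resize(b,(480,300));c[:300,:480]=b;a=a[:300,:];c[300:600,:520]=a;cv2.imwrite('pics/w2.png',c[:,:,::-1])
E
```

```text
[ 0.45883543 -0.28756476  0.18164589] [ 0.11658576 -0.00076499 -0.02645965]
[[396.78168819 201.97821163]
 [397.79989507 159.98410949]] [ 0.45900365 -0.28752388  0.18186634]
[[321.40614697 204.36811364]
 [478.47313275 204.15728658]]
```

View pics/w2.png

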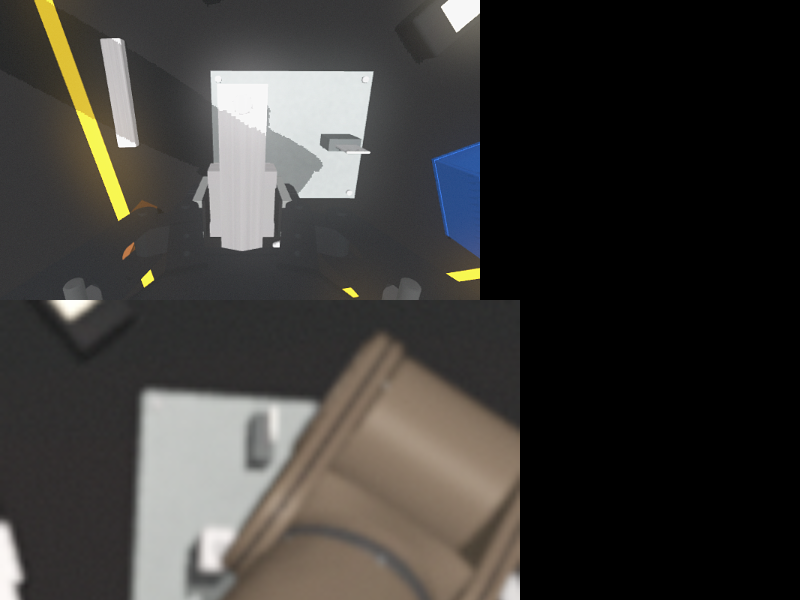

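The lower half of the picture shows the far edge's top strip at (398.2,160.5) in the top view, which matches my prediction of (397.8,160.0). The wrist view agrees to about 2.5 mm along the direction the V has to fit. The beam hangs over the near edge, so I'll lower it.

send_rows(
  moves="0 0 0 0 0 0.2 -1;0 0 0 0 0 0.35 -1;0 0 0 0 0 0.42 -1;0 0 0 0 0 0.46 -1;0 0 0 0 0 0.48 -1;0 0 0 0 0 0.49 -1;0 0 0 0 0 0.49 -1;0 0 0 0 0 0.49 -1",
)

```text
time: 6.3
eef_pos: [0.4594, -0.2888, 0.0849]
tcp_rot: [0.771, 0.636, 0.0, 0.001]
contact_force: [-0.1, -0.1, -4.8]
opening: 0.456
finger_force: 63.1
```

send_rows(
  moves="0 0 0 0 0 0.01 -1;0 0 0 0 0 0.015 -1;0 0 0 0 0 0.018 -1;0 0 0 0 0 0.018 -1",
)

```text
time: 6.8
eef_pos: [0.4598, -0.2878, 0.0815]
tcp_rot: [0.772, 0.636, 0.001, -0.0]
contact_force: [1.2, 5.8, 0.8]
opening: 0.456
finger_force: 64.1
```

send_rows(
  moves="0 0 0 0 0 0 0.1;0 0 0 0 0 0 0.4;0 0 0 0 0 0 0.8;0 0 0 0 0 0 1;0 0 0 0 0 0 1;0 0 0 0 0 -0.1 1;0 0 0 0 0 -0.3 1;0 0 0 0 0 -0.5 1;0 0 0 0 0 -0.6 1;0 0 0 0 0 -0.6 1",
)

```text
time: 8.05
eef_pos: [0.46, -0.2894, 0.2029]
tcp_rot: [0.771, 0.636, 0.0, 0.002]
contact_force: [0.4, 0.0, -0.2]
opening: 0.998
finger_force: 0.0
```

```bash
python3 - <<'E'
from h import *
print(rows([.5084,-.0835,.2],np.radians(96.9)),ctrl.get_state()['eef_pos'])
w=cam('wrist');r=cam('scene')
c=np.zeros((600,640,3),np.uint8);c[:300,:480]=cv2.resize(w['image'],(480,300));c[300:,:450]=cv2.resize(r['image'][130:230,190:340],(450,300),interpolation=2);cv2.imwrite('pics/w3.png',c[:,:,::-1])
E
```

```text
(array([ 0.0008, -0.    ,  0.2004]), array([1.0567, 0.0418, 0.012 ])) [ 0.46000352 -0.28939003  0.20289716]
```

View pics/w3.png

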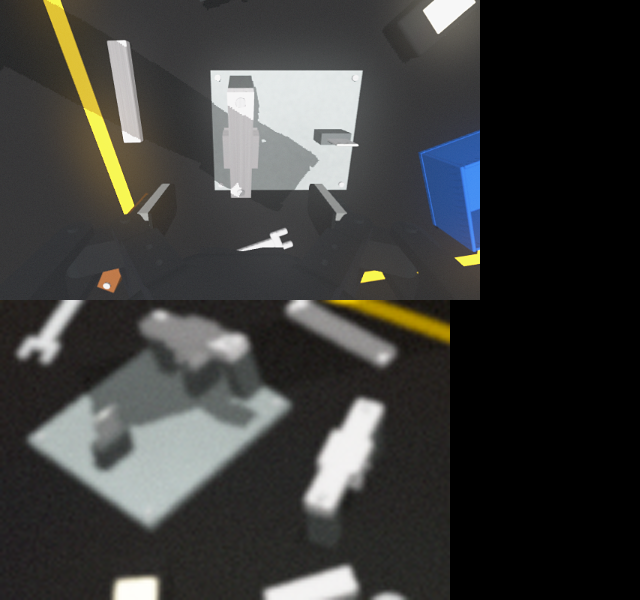

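send_rows(
  moves="0 0 0.03 0.3 0 0 1;0 0 0.06 0.6 0.02 0 1;0 0 0.09 0.8 0.03 0 1;0 0 0.12 1 0.04 0 1;0 0 0.15 1 0.04 0 1;0 0 0.18 1 0.04 0 1;0 0 0.2 1 0.04 0 1;0 0 0.2 1 0.04 0 1",
)

```text
time: 9.15
eef_pos: [0.5041, -0.0933, 0.1988]
tcp_rot: [0.998, 0.062, -0.002, -0.001]
contact_force: [-0.2, -0.9, -0.0]
opening: 1.002
finger_force: 0.0
```

```bash
python3 - <<'E'
from h import *
print(rows([.5084,-.0835,.052],np.radians(96.9)),ctrl.get_state()['eef_pos'])
w=cam('wrist');cv2.imwrite('pics/w4.png',w['image'][:,:,::-1]);P=pix(w,[[.5084,-.0835,.064]]);print(P,pix(w,[[.5184,-.0835,.064],[.5084,-.0735,.064]]))
print(blob(w,P[0],.064,130))
E
```

```text
(array([-0.0003,  0.0005,  0.0007]), array([ 0.0297, -0.0449,  0.7339])) [ 0.50409571 -0.09333529  0.19878792]
[[313.34361911 187.71377272]] [[314.62880433 177.08544258]
 [302.51339473 186.38629875]]
(((0.5092413425445557, -0.08224301040172577), (0.13974015414714813, 0.03960394114255905), 6.756918430328369), (290, 107, 45, 150))
```

View pics/w4.png

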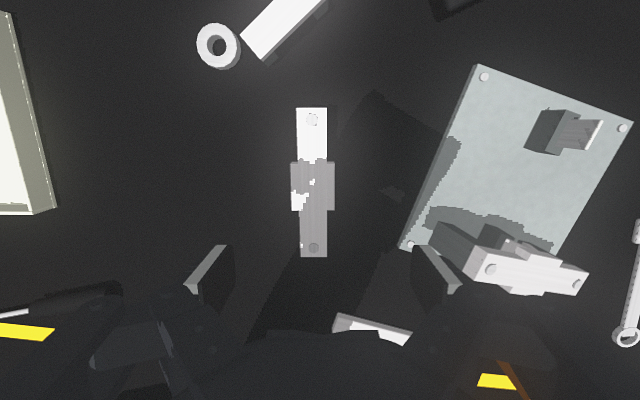

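The wrist view shows beam 2 at (312,182). The fitted rectangle is 140 x 40 mm, centred at (0.509,-0.082). Beam 1 sits on its edge at (525,268).

send_rows(
  moves="0 0 0.001 0.033 -0.049 0.3 1;0 0 0.001 0.033 -0.049 0.6 1;0 0 0.001 0.033 -0.049 0.73 1;0 0 0.001 0.033 -0.049 0.735 1;0 0 0.001 0.033 -0.049 0.735 -1;0 0 0.001 0.033 -0.049 0.735 -1;0 0 0.001 0.033 -0.049 0.735 -1;0 0 0.001 0.033 -0.049 0.735 -1;0 0 0.001 0.033 -0.049 0.735 -1;0 0 0.001 0.033 -0.049 0.735 -1",
)

```text
time: 10.45
eef_pos: [0.5117, -0.0835, 0.0557]
tcp_rot: [0.998, 0.058, 0.001, 0.001]
contact_force: [-1.8, 1.2, 6.5]
opening: 0.451
finger_force: 61.5
```

send_rows(
  moves="0 0 0 0 0 -0.25 -1;0 0 0 0 0 -0.5 -1;0 0 0 0 0 -0.75 -1;0 0 0 0 0 -0.75 -1",
)

```text
time: 10.95
eef_pos: [0.5125, -0.084, 0.2079]
tcp_rot: [0.998, 0.058, 0.004, 0.002]
contact_force: [0.2, -0.5, -5.4]
opening: 0.455
finger_force: 63.5
```

```bash
python3 -c "
from h import *
print(rows([.5865,-.309,.18],np.radians(-10.9)),ctrl.get_state()['eef_pos'])"
```

```text
(array([ 0.0015, -0.0007, -0.2011]), array([0.235 , 1.16  , 0.1468])) [ 0.51253937 -0.08396513  0.20792657]
```

send_rows(
  moves="0 0 -0.03 0.05 0.2 0 -1;0 0 -0.06 0.1 0.4 0 -1;0 0 -0.09 0.15 0.6 0 -1;0 0 -0.12 0.2 0.8 0 -1;0 0 -0.15 0.235 1 0 -1;0 0 -0.18 0.235 1 0 -1;0 0 -0.2 0.235 1 0 -1;0 0 -0.2 0.235 1 0 -1",
)

```text
time: 11.95
eef_pos: [0.5786, -0.2754, 0.1993]
tcp_rot: [0.774, 0.633, -0.001, -0.003]
contact_force: [-1.4, -0.1, -4.7]
opening: 0.458
finger_force: 63.6
```

```bash
python3 -c "
from h import *
print(rows([.5865,-.309,.09],np.radians(-10.9)),ctrl.get_state()['eef_pos'])"
```

```text
(array([-0.001 , -0.0004, -0.0015]), array([-0.1583,  0.0756,  0.5458])) [ 0.57857455 -0.27540705  0.19933746]
```

send_rows(
  moves="-0.001 0 -0.0015 -0.158 0.075 0 -1;-0.001 0 -0.0015 -0.158 0.075 0 -1;-0.001 0 -0.0015 -0.158 0.075 0.1 -1;-0.001 0 -0.0015 -0.158 0.075 0.3 -1;-0.001 0 -0.0015 -0.158 0.075 0.45 -1;-0.001 0 -0.0015 -0.158 0.075 0.52 -1;-0.001 0 -0.0015 -0.158 0.075 0.545 -1;-0.001 0 -0.0015 -0.158 0.075 0.545 -1;-0.001 0 -0.0015 -0.158 0.075 0.545 -1",
)

```text
time: 13.08
eef_pos: [0.5898, -0.3109, 0.0966]
tcp_rot: [0.77, 0.638, 0.002, 0.004]
contact_force: [0.6, 0.5, -4.4]
opening: 0.455
finger_force: 63.4
```

send_rows(
  moves="0 0 0 0.008 -0.01 0.02 -1;0 0 0 0.008 -0.01 0.04 -1;0 0 0 0.008 -0.01 0.05 -1;0 0 0 0.008 -0.01 0.05 -1",
)

```text
time: 13.58
eef_pos: [0.5872, -0.3088, 0.0847]
tcp_rot: [0.77, 0.638, 0.002, 0.003]
contact_force: [-0.2, -1.3, -5.6]
opening: 0.458
finger_force: 63.7
```

send_rows(
  moves="0 0 0 0 0 0.01 -1;0 0 0 0 0 0.015 -1;0 0 0 0 0 0.015 -1",
)

```text
time: 13.95
eef_pos: [0.5878, -0.3096, 0.083]
tcp_rot: [0.77, 0.638, 0.002, 0.004]
contact_force: [-1.5, -4.1, 0.5]
opening: 0.453
finger_force: 64.2
```

Seated. Now I'll release, rise and wait.

send_rows(
  moves="0 0 0 0 0 0 0.1;0 0 0 0 0 0 0.4;0 0 0 0 0 0 0.8;0 0 0 0 0 0 1;0 0 0 0 0 0 1;0 0 0 0 0 -0.1 1;0 0 0 0 0 -0.3 1;0 0 0 0 0 -0.5 1;0 0 0 0 0 -0.7 1;0 0 0 0 0 -0.7 1",
)

```text
time: 15.2
eef_pos: [0.5886, -0.3098, 0.229]
tcp_rot: [0.77, 0.638, 0.003, 0.008]
contact_force: [0.1, -0.6, 0.8]
opening: 1.001
finger_force: 0.0
```

send_rows(
  moves="0 0 0 0.2 0 -0.1 1;0 0 0 0.4 0 -0.1 1;0 0 0 0.6 0 -0.1 1;0 0 0 0.8 0 -0.1 1;0 0 0 1 0 -0.1 1;0 0 0 1 0 -0.1 1;0 0 0 1 0 -0.1 1;0 0 0 1 0 -0.1 1;0 0 0 1 0 -0.1 1;0 0 0 1 0 -0.1 1;0 0 0 1 0 -0.1 1;0 0 0 1 0 -0.1 1",
)

```text
time: 16.7
eef_pos: [0.6236, -0.1118, 0.2417]
tcp_rot: [0.77, 0.638, 0.002, 0.002]
contact_force: [0.5, -0.2, 0.1]
opening: 1.002
finger_force: 0.0
```

send_rows(
  moves="0 0 0 0 0 0 1;0 0 0 0 0 0 1;0 0 0 0 0 0 1;0 0 0 0 0 0 1;0 0 0 0 0 0 1;0 0 0 0 0 0 1;0 0 0 0 0 0 1;0 0 0 0 0 0 1",
)

```text
time: 17.7
eef_pos: [0.6236, -0.1117, 0.2417]
tcp_rot: [0.77, 0.638, 0.002, 0.002]
contact_force: [-0.4, -0.1, 1.1]
opening: 1.002
finger_force: 0.0
```

```bash
python3 - <<'E'
from h import *
r=cam('scene');t=cam('top')
c=np.zeros((600,800,3),np.uint8);c[:,:400]=0
c[:300,:]=cv2.resize(r['image'][125:215,180:420],(800,300),interpolation=2);c[300:,:390]=cv2.resize(t['image'][140:230,345:462],(390,300),interpolation=2)
w=cam('wrist');c[300:550,400:]=cv2.resize(w['image'],(400,250));cv2.imwrite('pics/w5.png',c[:,:,::-1])
E
```

```text
(no output)
```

View pics/w5.png

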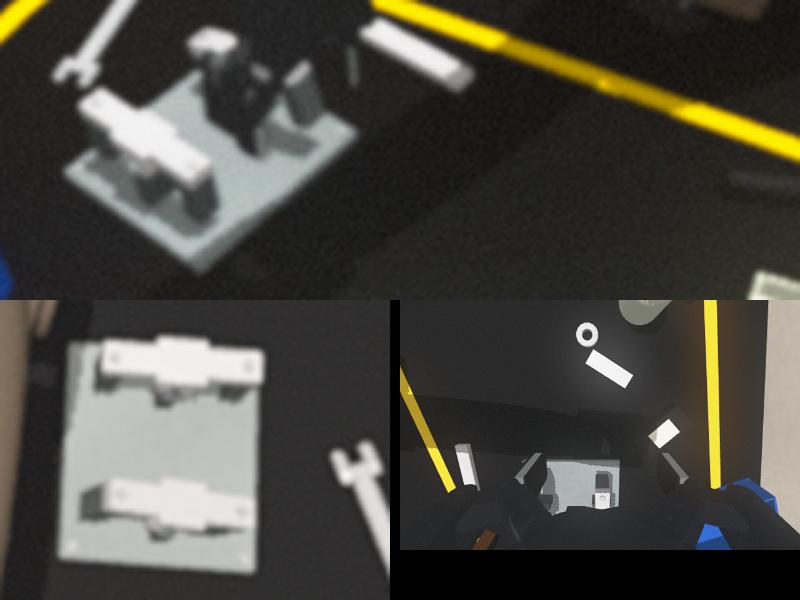

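The far beam (top crop, row 365) looks level. The near one (row 505) shows its foot and looks tipped, with its +y end high. I'll check this with numbers.

```bash
python3 - <<'E'
from h import *
from scipy.optimize import least_squares
t=cam('top');a=np.radians(-10.9);X=np.array([np.cos(a),np.sin(a),0]);Y=np.array([-np.sin(a),np.cos(a),0]);Z=np.array([0,0,1.])
m=cv2.inRange(t['image'],(196,)*3,(255,)*3)
for n,k in(('near',[.458,-.288]),('far',[.586,-.312])):
    best=[]
    for th in range(-20,21):
        for dx in(-4,-2,0,2,4):
         for dy in(-4,-2,0,2,4):
          c,s=np.cos(np.radians(th)),np.sin(np.radians(th));L=c*Y+s*Z;U=-s*Y+c*Z
          O=np.array([*k,.0775])+U*.014+X*dx*1e-3+Y*dy*1e-3
          q=[(-70,-13),(-22,-13),(-22,-20),(22,-20),(22,-13),(70,-13),(70,13),(22,13),(22,20),(-22,20),(-22,13),(-70,13)]
          p=pix(t,[O+L*u/1e3+X*v/1e3 for u,v in q])
          M=np.zeros((400,640),np.uint8);cv2.fillPoly(M,[np.int32(p*16)],255,shift=4)
          box=cv2.dilate(M,np.ones((9,9)));B=(m>0)&(box>0)
          best.append(((B&(M>0)).sum()/(B|(M>0)).sum(),th,dx,dy))
    print(n,sorted(best)[-5:])
E
```

```text
near [(np.float64(0.9064327485380117), 19, 2, 0), (np.float64(0.9108527131782945), 16, 4, -2), (np.float64(0.9151873767258383), 19, 4, 0), (np.float64(0.9251968503937008), 18, 4, 0), (np.float64(0.9254901960784314), 17, 4, 0)]
far [(np.float64(0.9007936507936508), -3, 0, -2), (np.float64(0.9007936507936508), -2, 0, -2), (np.float64(0.9007936507936508), -1, 0, -2), (np.float64(0.9007936507936508), 0, 0, -2), (np.float64(0.9133064516129032), 1, 0, 0)]
```

The near beam (beam 1) is tipped by 17 deg with its +y end up, and the far one is level. I'll approach the near one with the tool tilted 17 deg to match.

```bash
python3 -c "
from h import *
print(rows([.4617,-.290,.2],np.radians(-10.9)))"
```

```text
(array([0.001 , 0.    , 0.0003]), array([-1.0273, -0.63  ,  0.2048]))
```

send_rows(
  moves="0.001 0 0 -0.3 -0.2 0 1;0.001 0 0 -0.55 -0.4 0 1;0.001 0 0 -0.8 -0.6 0 1;0.001 0.02 0 -1 -0.63 0.1 1;0.001 0.047 0 -1 -0.63 0.2 1;0.001 0.047 0 -1 -0.63 0.2 1;0.001 0.047 0 -1 -0.63 0.2 1;0.001 0.047 0 -1 -0.63 0.2 1",
)

```text
time: 18.9
eef_pos: [0.4636, -0.2839, 0.2022]
tcp_rot: [0.761, 0.632, 0.113, -0.093]
contact_force: [0.1, -0.6, 0.6]
opening: 0.997
finger_force: 0.0
```

```bash
cat >> h.py <<'E'
def shift(xyz):
    s=ctrl.get_state();return np.round(R.from_quat(s['tcp_rot']).inv().apply(np.array(xyz)-s['eef_pos'])/.2,4)
E
python3 - <<'E'
from h import *
s=ctrl.get_state();print(s['eef_pos'],R.from_quat(s['tcp_rot']).as_matrix().round(3).tolist())
print(shift([.4617,-.290,.12]),shift([.4617,-.290,.0813]))
w=cam('wrist');cv2.imwrite('pics/w6.png',w['image'][:,:,::-1])
a=np.radians(-10.9);X=np.array([np.cos(a),np.sin(a),0]);Y=np.array([-np.sin(a),np.cos(a),0]);Z=np.array([0,0,1.])
c,q=np.cos(.297),np.sin(.297);O=np.array([.4617,-.290,.0813])+(-q*Y+c*Z)*.01;L=c*Y+q*Z
print(pix(w,[O,O+L*.07,O-L*.07,O+X*.02,O-X*.02]))
E
```

```text
[ 0.46360331 -0.28388087  0.20219961] [[0.176, 0.983, 0.055], [0.941, -0.184, 0.284], [0.289, 0.002, -0.957]]
[-0.1492 -0.0045  0.3843] [-0.2051 -0.0048  0.5695]
[[321.27509176 249.90589466]
 [321.71512601 169.22436558]
 [320.89715523 319.27348472]
 [344.54491165 250.03092682]
 [297.99940625 249.77807019]]
```

View pics/w6.png

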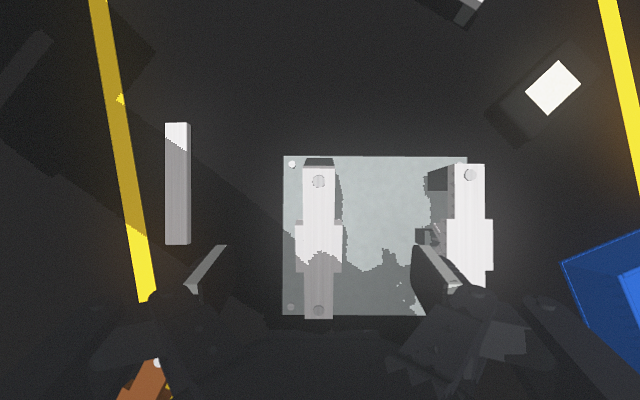

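The wrist view, tilted to match, shows the tipped beam's middle at (318,246) and its ends at rows 167 and 319. That is within 2-3 mm of the prediction.

send_rows(
  moves="0 0 0 -0.06 -0.014 0.15 1;0 0 0 -0.13 -0.014 0.34 1;0 0 0 -0.18 -0.014 0.48 1;0 0 0 -0.2 -0.014 0.55 1;0 0 0 -0.205 -0.014 0.57 1;0 0 0 -0.205 -0.014 0.57 1;0 0 0 -0.205 -0.014 0.57 -1;0 0 0 -0.205 -0.014 0.57 -1;0 0 0 -0.205 -0.014 0.57 -1;0 0 0 -0.205 -0.014 0.57 -1;0 0 0 -0.205 -0.014 0.57 -1;0 0 0 -0.205 -0.014 0.57 -1",
)

```text
time: 20.45
eef_pos: [0.4591, -0.2905, 0.0805]
tcp_rot: [0.762, 0.631, 0.113, -0.093]
contact_force: [-0.9, -0.7, 4.7]
opening: 0.455
finger_force: 64.2
```

```bash
python3 - <<'E'
from h import *
print(shift([.461,-.288,.23]))
E
```

```text
[ 0.2305  0.0076 -0.711 ]
```

Gripped. I'll lift straight up, then level the tool.

send_rows(
  moves="0 0 0 0.04 0 -0.12 -1;0 0 0 0.1 0 -0.3 -1;0 0 0 0.16 0.004 -0.5 -1;0 0 0 0.23 0.008 -0.71 -1;0 -0.025 0 0.23 0.008 -0.71 -1;0 -0.047 0 0.23 0.008 -0.71 -1;0 -0.047 0 0.23 0.008 -0.71 -1",
)

```text
time: 21.32
eef_pos: [0.4602, -0.285, 0.2268]
tcp_rot: [0.769, 0.639, 0.0, -0.003]
contact_force: [-0.8, 0.6, -4.9]
opening: 0.455
finger_force: 63.3
```

```bash
python3 - <<'E'
from h import *
s=ctrl.get_state();print(s['eef_pos'])
print(rows([.524,.290,.2],np.radians(96.6)),rows([.524,.290,.2],np.radians(80)))
t=cam('top');m=t['image']
# far beam still level?
print(blob(t,pix(t,[[.586,-.312,.092]])[0],.092,196))
E
```

```text
[ 0.46019581 -0.28495753  0.22679447]
(array([-9.000e-04, -2.000e-04,  2.023e-01]), array([ 2.8839, -0.2136,  0.1472])) (array([-1.000e-03, -1.000e-04,  2.484e-01]), array([ 2.8839, -0.2136,  0.1472]))
(((0.589707612991333, -0.291528582572937), (0.09629713743925095, 0.037536993622779846), 83.30426788330078), (376, 152, 33, 13))
```

send_rows(
  moves="0 0 0 0.25 0 0 -1;0 0 0 0.5 -0.05 0 -1;0 0 0 0.75 -0.07 0 -1;0 0 0 1 -0.07 0 -1",
)

```text
time: 21.88
eef_pos: [0.4837, -0.0875, 0.2277]
tcp_rot: [0.771, 0.637, 0.0, -0.002]
contact_force: [1.0, 0.2, -5.1]
opening: 0.454
finger_force: 63.3
```

send_rows(
  moves="0 0 0 0.25 0 0 -1;0 0 0 0.5 -0.05 0 -1;0 0 0 0.75 -0.07 0 -1;0 0 0 1 -0.07 0 -1",
)

```text
time: 22.38
eef_pos: [0.5075, 0.1116, 0.2277]
tcp_rot: [0.77, 0.637, -0.001, -0.002]
contact_force: [0.7, -1.0, -4.9]
opening: 0.46
finger_force: 63.3
```

send_rows(
  moves="0 0 0.03 0.25 0 0 -1;0 0 0.06 0.5 -0.05 0 -1;0 0 0.09 0.7 -0.07 0 -1;0 0 0.12 0.88 -0.07 0 -1;0 0 0.15 0.88 -0.07 0 -1;0 0 0.18 0.88 -0.07 0 -1;0 0 0.202 0.88 -0.07 0 -1;0 0 0.202 0.88 -0.07 0 -1",
)

```text
time: 23.38
eef_pos: [0.5269, 0.2852, 0.2274]
tcp_rot: [0.998, 0.058, -0.002, -0.0]
contact_force: [0.4, 0.3, -4.5]
opening: 0.459
finger_force: 63.3
```

```bash
python3 - <<'E'
from h import *
s=ctrl.get_state();print(s['eef_pos'])
print(rows([.524,.290,.063],np.radians(96.6)))
E
```

```text
[0.52691825 0.28523858 0.22740116]
(array([-0.    ,  0.0005, -0.    ]), array([-0.009 , -0.0251,  0.822 ]))
```

send_rows(
  moves="0 0 0 -0.009 -0.025 0.25 -1;0 0 0 -0.009 -0.025 0.5 -1;0 0 0 -0.009 -0.025 0.7 -1;0 0 0 -0.009 -0.025 0.78 -1;0 0 0 -0.009 -0.025 0.81 -1;0 0 0 -0.009 -0.025 0.82 -1;0 0 0 -0.009 -0.025 0.82 -1;0 0 0 -0.009 -0.025 0.82 -1",
)

```text
time: 24.38
eef_pos: [0.5254, 0.2911, 0.0666]
tcp_rot: [0.998, 0.057, 0.001, -0.0]
contact_force: [0.4, -0.2, -5.1]
opening: 0.453
finger_force: 63.2
```

send_rows(
  moves="0 0 0 0 0 0.01 -1;0 0 0 0 0 0.02 -1;0 0 0 0 0 0.02 -1",
)

```text
time: 24.75
eef_pos: [0.5242, 0.2907, 0.0608]
tcp_rot: [0.998, 0.057, -0.0, 0.0]
contact_force: [0.1, -0.6, -5.3]
opening: 0.456
finger_force: 63.2
```

send_rows(
  moves="0 0 0 0 0 0.008 -1;0 0 0 0 0 0.014 -1;0 0 0 0 0 0.014 -1",
)

```text
time: 25.12
eef_pos: [0.5244, 0.2907, 0.0581]
tcp_rot: [0.998, 0.057, -0.0, 0.0]
contact_force: [0.4, 1.3, -4.8]
opening: 0.456
finger_force: 63.2
```

send_rows(
  moves="0 0 0 0 0 0.008 -1;0 0 0 0 0 0.014 -1;0 0 0 0 0 0.014 -1",
)

```text
time: 25.5
eef_pos: [0.5249, 0.2909, 0.0573]
tcp_rot: [0.998, 0.057, 0.0, 0.0]
contact_force: [-3.6, -1.5, 6.2]
opening: 0.457
finger_force: 64.5
```

Contact. Release, rise and look.

send_rows(
  moves="0 0 0 0 0 0 -0.05;0 0 0 0 0 0 0.2;0 0 0 0 0 0 0.6;0 0 0 0 0 0 1;0 0 0 0 0 0 1;0 0 0 0 0 -0.1 1;0 0 0 0 0 -0.3 1;0 0 0 0 0 -0.5 1;0 0 0 0 0 -0.8 1;0 0 0 0 0 -0.8 1;0 0 0 0 0 -0.8 1",
)

```text
time: 26.88
eef_pos: [0.5245, 0.2908, 0.2167]
tcp_rot: [0.998, 0.057, 0.001, -0.0]
contact_force: [-0.8, -0.2, -0.7]
opening: 0.999
finger_force: 0.0
```

```bash
python3 - <<'E'
from h import *
r=cam('scene');t=cam('top');w=cam('wrist')
c=np.zeros((600,800,3),np.uint8)
c[:300,:]=cv2.resize(r['image'][125:290,190:490],(800,300),interpolation=2);c[300:,:390]=cv2.resize(t['image'][140:230,345:462],(390,300),interpolation=2)
c[300:550,400:]=cv2.resize(w['image'],(400,250));cv2.imwrite('pics/w7.png',c[:,:,::-1])
E
```

```text
(no output)
```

View pics/w7.png

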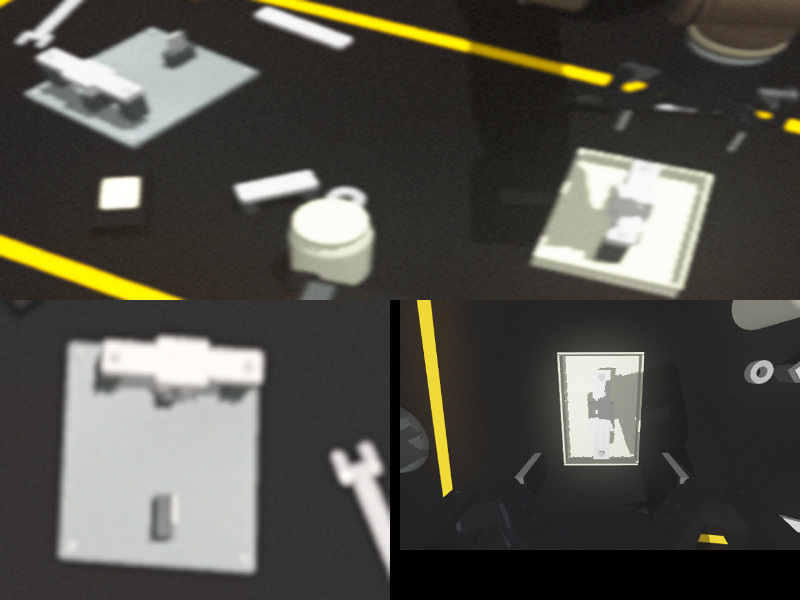

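The wrist view shows the tipped beam standing upright inside the tray at (600,415). The other beam is still level on the far edge (bottom left, at (183,365)). I'll hand it in.

```bash
python3 -c "
from plant import ctrl
print(ctrl.sign_off())"
```

```text
the job is handed in; nothing more can be done
None
```

The beam that tipped (17 deg on the near edge) is standing on its feet in the white tray, the other is still balancing level on the far edge, and the job was handed in at about 27 s.

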